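# Screw the dispenser's spout round over the mixing cup

### The arm

A 6-joint arm with a two-finger parallel gripper is mounted at the origin on a cart in front of the work surface, level with it; the furniture and walls round the work are solid. World frame = base frame: x ahead of the robot, y to its left, z up, the work surface at z = 0. Lengths are in mm, angles in rad, forces in N, time in s.
With the tool pointing down it reaches from about 275 to 825 mm from the base axis. Payload 5.2 kg.
Tool frame: the origin (TCP) lies at the very end of the fingers, on their centre line; the grasp point (between the pads) lies 19 mm behind it; z points along the fingers, y is the line along which they close (so a half turn about z gives the same grasp; the last joint's range is limited). The gripper opens to 93 mm and grips with 3 to 60 N. Pads are 15 mm wide; open, the fingers measure 128 mm over their backs; the gripper's body (75 mm by 188 mm) begins 65 mm behind the grasp point.
Start: joints at [-1.412, 0.259, 1.535, -0, 1.348, -0.203], TCP at [194.698, -514.391, 218.653] pointing down, gripper open.
Joint ranges: [-3.14, 3.14], [-0.91, 2.08], [0.19, 2.58], [-1.22, 4.36], [0.22, 2.71], [-3.12, 3.12]. Speed limits (rad/s): [2.57, 2.57, 3.14, 3.14, 3.14, 3.14].

### API

Orientations are given as [roll, pitch, yaw] about the fixed x, y, z axes, in that order (R = Rz(yaw) Ry(pitch) Rx(roll)).
In Python, from bench import robot gives the robot as it stands. The module is installed in compiled form; this text tells all that it offers. Calls block until the motion is done:
- robot.move_ptp(position, orientation): joint-space move of the TCP to a pose.
- robot.move_linear(position, ori=None, speed=150, f_stop=None): straight line of the TCP; ori=None keeps the orientation; speed is the mean speed in mm/s. With f_stop (N) it stops when the force on the tool has changed by that much, and returns True; else False.
- robot.move_j(angles): joint-space move.
- robot.move_gripper(opening): opening from 0.0 (shut) to 1.0 (fully open); the grip force is fixed at half the most; returns when the fingers have stopped.
- robot.sleep(seconds).
- robot.inverse_kinematics(position, orientation): joint angles nearest the present ones, or None.
- robot.get_image(name): name is "scene" or "top" or "wrist"; returns a dict with "img" (420x560x3 uint8, blue, green, red), "fovy" (degrees; the focal length in pixels is half the picture's height over the tangent of half this angle, whatever the lens; pixels are square), "cx", "cy" (the principal point, pixels), "k1" (the pictures are not rectified: a ray, as slopes to the right and down, at radius r is drawn at 1 + k1 r^2 times it, then the intrinsics apply), "eye" and "orientation" of the camera in the world. Camera axes: x right, y down, z forward; pixel columns grow to the right and rows downward; lengths in mm; the calibration is good to about 2 mm. A picture is of the moment at which its call begins. There is no depth.
A pose or a line that the arm cannot do raises robot.MotionError and nothing moves.
- robot.hand_in(): hands the job in; it is judged then, once.
Readings, each from a call of its own:
- robot.current_t(): time.
- robot.current_qpos(): joint angles.
- robot.current_joint_vel(): joint speeds.
- robot.current_joint_efforts(): joint torques, N m.
- robot.current_tcp_pos(): TCP position.
- robot.current_eef_rot(): TCP orientation.
- robot.current_contact_force(): force on the tool from outside, world axes, zero at the start.
- robot.current_ft_torque(): the same for the moment, N m.
- robot.current_gripper_width(): opening from 0.0 (shut) to 1.0 (fully open).
- robot.current_finger_force(): force on a finger pad.
Only numpy, scipy, OpenCV 4.12 (cv2) and the standard library are available. Lean on these libraries where they do the work, as an engineer would, in place of code of your own. Each camera call takes 0.05 s, during which the arm holds its last target. There are 200 camera calls.

### The job

The spout head of the dispenser is not screwed far enough yet: take its wing grip and screw the head clockwise (seen from above) until the mouth of the spout stands over the middle of the round mixing cup, then let go. Leave the cup standing where it is, and do not unscrew the head.

Things in the scene. Friction and masses are not known exactly. Their poses are not given: they have to be found in the camera images.
- spout_head (a joint): Screw joint (rad, vertical axis) of the white spout head; grows as the head is screwed on, clockwise from above. Starts at 0.25 to 0.85; the spout is over the cup after 0.4 to 1.5 rad more. No stop or click there: it would turn on past the cup. The thread lowers the head 1 mm per rad. Turning takes about 0.12 N m; it stays where it is left.
- head_grip (a point): On the turning axis, in the wing grip, 14 mm below its top: the place to grasp. Grip: upright white bar 56 long, 14 thick, 40 high, top 157 mm above the table, on a ribbed head 54 across (its flat top 26 mm below this point). x runs along the bar to the spout side, y across it, z up. The grey canister below, 66 across, is bolted down. A brown jar with a plain cap is not meant.
- spout_mouth (a point): Centre of the spout's downward opening, 19 mm across outside, at the end of the white spout arm that leaves the head along the bar; 90 mm from the turning axis and about 85 mm above the table. It turns with the head.
- cup_mouth (a point): Centre of the open mouth (rim height) of the round smooth-walled mixing cup, 89 mm across and 62 mm high, standing loose on the table 84 to 95 mm from the turning axis (centre to centre). z up. The rough open plaster pot beside it is not meant.
Things that resemble listed ones, but are neither listed nor needed, are in the scene too. What is shaped like the part that bears spout_head but blue, red or yellow is not meant.

How it is judged (in metres and radians):
At the end, for the whole second after the job is handed in: The spout's mouth is within 20 mm (horizontally) of the centre of the mixing cup's mouth, the head is at rest, and the cup stands upright within 15 mm of where it stood (horizontal distance between spout_mouth and cup_mouth below 0.02 m and velocity of joint spout_head between -0.05 and 0.05 rad/s and angle between cup_mouth's own z axis and vertical below 0.15 rad and distance of cup_mouth from where it was at the start of the episode below 0.015 m); the robot touches nothing.
It fails at once if the mixing cup is shifted by more than 15 mm (distance of cup_mouth from where it was at the start of the episode above 0.015 m).
It fails at once if the head is unscrewed (its joint value falls below -0.3) (value of joint spout_head below -0.3 rad).
It also fails if it takes over 32 s, if anything falls off the work surface, if the arm or the gripper's body presses on something with over 40 N, if the wrist force passes 120 N, or if a joint passes its speed limit or range.

## Working session

There is one attempt and no reset: what is moved stays moved. The work goes in short steps, each a Python script; the robot and the scene stay as the last script left them, time stands still between calls to the robot, and variables do not carry over. Pictures are saved under pics/ and viewed, at most 10 in all, crops included, and the job is handed in when it is done.

```bash
mkdir -p pics
cat > h.py <<'E'
import numpy as np, cv2
from bench import robot
from scipy.spatial.transform import Rotation as R
def snap(n,f):
    d=robot.get_image(n); cv2.imwrite(f'pics/{f}.png',d['img']); return d
def K(d):
    f=210/np.tan(np.radians(d['fovy'])/2); return f
def rot(d): return R.from_euler('xyz',d['orientation']).as_matrix()
def ray(d,u,v):
    f=K(d); p=np.array([(u-d['cx'])/f,(v-d['cy'])/f]); s=p.copy()
    for _ in range(50): s=p/(1+d['k1']*(s@s))
    return np.array(d['eye'],float),rot(d)@np.array([s[0],s[1],1])
def onz(d,u,v,z):
    e,r=ray(d,u,v); return e+r*(z-e[2])/r[2]
def proj(d,P):
    c=rot(d).T@(np.array(P,float)-d['eye']); s=c[:2]/c[2]
    return K(d)*s*(1+d['k1']*(s@s))+[d['cx'],d['cy']]
E
python3 - <<'E'
from h import *
import pickle
for n in ('scene','top','wrist'):
    d=snap(n,n+'0'); pickle.dump(d,open(n+'.pkl','wb'))
    print(n,[ (k,np.round(d[k],3)) for k in d if k!='img'])
a=np.hstack([cv2.imread(f'pics/{n}0.png') for n in('scene','top')])
E
```

```text
scene [('fovy', np.float64(43.426)), ('cx', np.float64(274.286)), ('cy', np.float64(219.793)), ('k1', np.float64(0.024)), ('eye', array([-329.202,  535.359,  712.643])), ('orientation', array([-2.047,  0.021, -2.238]))]
top [('fovy', np.float64(44.018)), ('cx', np.float64(268.293)), ('cy', np.float64(212.085)), ('k1', np.float64(-0.184)), ('eye', array([ 310.538, -161.176, 1237.714])), ('orientation', array([-2.916, -0.005, -1.589]))]
wrist [('fovy', np.float64(63.142)), ('cx', np.float64(280.603)), ('cy', np.float64(212.301)), ('k1', np.float64(-0.012)), ('eye', array([ 260.294, -490.473,  384.372])), ('orientation', array([ 2.888e+00,  2.000e-03, -1.210e+00]))]
```

View pics/top0.png

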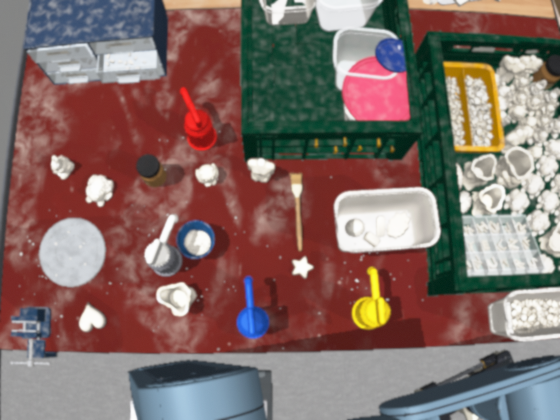

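View pics/scene0.png

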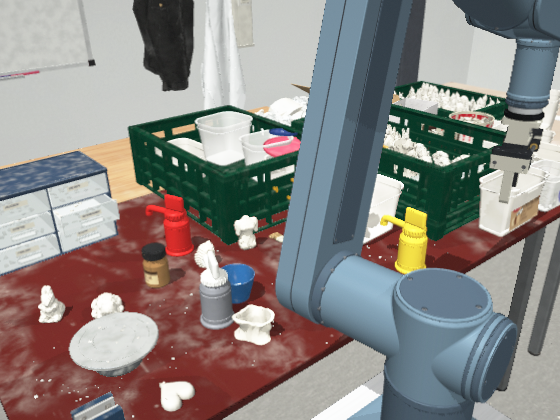

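The dispenser is at about (158,252) in the top view, with its spout going to (172,217). The blue cup is at (196,240). I'll enlarge the top and scene views and take first estimates.

Run:
```python
from h import *
import pickle
T=pickle.load(open('top.pkl','rb'));S=pickle.load(open('scene.pkl','rb'))
a=cv2.resize(T['img'][200:290,130:230],None,fx=4,fy=4,interpolation=cv2.INTER_CUBIC)
b=cv2.resize(S['img'][230:330,180:280],None,fx=3.6,fy=3.6,interpolation=cv2.INTER_CUBIC)
cv2.imwrite('pics/crop.png',np.hstack([a,b]))
hsv=cv2.cvtColor(T['img'],cv2.COLOR_BGR2HSV)
m=cv2.inRange(hsv,(100,90,40),(125,255,255)); m[:210]=0;m[270:]=0;m[:,:150]=0;m[:,230:]=0
c=max(cv2.findContours(m,0,1)[0],key=cv2.contourArea); e=cv2.fitEllipse(cv2.convexHull(c));print(e)
C=onz(T,*e[0],62);print('cup',C, 'diam',e[1][0]*(1237-62)/K(T))
for p in [(157,253,157),(172,217,85)]: print(onz(T,*p))
print(onz(T,157,250,131),proj(S,onz(T,157,250,131)))
```

```text
((195.51280212402344, 239.12503051757812), (36.00481033325195, 37.965274810791016), 38.87260818481445)
cup [519.32775248  -3.12408127  62.        ] diam 81.42916558367219
[473.78724068  65.93875007 157.        ]
[567.28420578  48.50869978  85.        ]
[484.28666103  71.56086625 131.        ] [212.97114247 265.79431829]
```

View pics/crop.png

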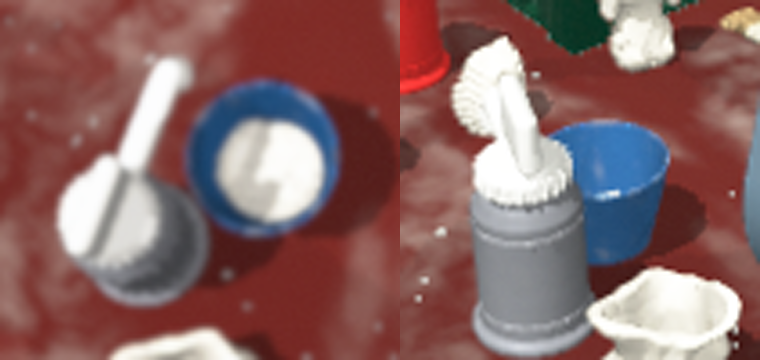

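The head and spout are clear. The bar points at about -0.2 rad and the cup lies at about -1.03 rad. I'll move above the dispenser now and measure with the wrist camera.

Run:
```python
from h import *
import pickle
W=pickle.load(open('wrist.pkl','rb'))
print(robot.current_eef_rot(), robot.current_t())
Rt=R.from_euler('xyz',robot.current_eef_rot()).as_matrix()
t=Rt.T@(np.array(W['eye'])-robot.current_tcp_pos()); Rc=Rt.T@rot(W); print(t,Rc[:,2])
for yaw in(-.2,-.2+np.pi):
  for dy in (0,-.9):
    q=robot.inverse_kinematics([476,69,124],[np.pi,0,yaw+dy]); print(yaw+dy,q if q is None else np.round(q,2))
    Ry=R.from_euler('xyz',[np.pi,0,yaw+dy]).as_matrix(); print('cam off',Ry@t,'dir',Ry@Rc[:,2])
```

```text
[-3.14027554e+00 -2.41040182e-04  3.61781328e-01] 0.15
[  69.79220102    1.0263762  -166.33290477] [-2.51354175e-01 -4.88979348e-04  9.67895056e-01]
-0.2 [-0.09  0.23  1.83 -0.    1.09  1.68]
cam off [ 68.19709414 -14.87148688 166.33290477] dir [-0.24624668  0.0504156  -0.96789506]
-1.1 [-0.09  0.23  1.83 -0.    1.09  2.58]
cam off [ 30.74275767 -62.66488349 166.33290477] dir [-0.1135775   0.22423049 -0.96789506]
2.941592653589793 [-0.09  0.23  1.83  0.    1.09 -1.46]
cam off [-68.19709414  14.87148688 166.33290477] dir [ 0.24624668 -0.0504156  -0.96789506]
2.041592653589793 [-0.09  0.23  1.83  0.    1.09 -0.56]
cam off [-30.74275767  62.66488349 166.33290477] dir [ 0.1135775  -0.22423049 -0.96789506]
```

Run:
```python
from h import *
import pickle
robot.move_ptp([575,30,290],[np.pi,0,2.94])
robot.sleep(.3)
d=snap('wrist','w1'); pickle.dump(d,open('w1.pkl','wb')); print(robot.current_t(),d['eye'])
for P in ([476,69,131],[519,-3,62]): print(proj(d,P))
```

```text
2.875 [507.60137828  42.60061269 456.38841111]
[302.29176857  81.75637365]
[243.16199528 142.05490819]
```

View pics/w1.png

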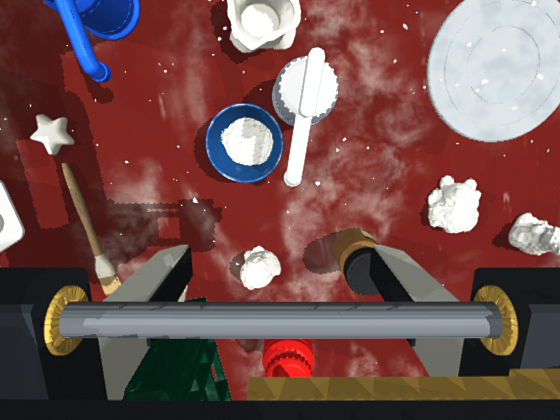

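The wrist view shows the ribbed head at about (306,90), the spout tip at (292,181) and the blue cup at (245,143). I'll measure these by masks.

Run:
```python
from h import *
import pickle
d=pickle.load(open('w1.pkl','rb')); hsv=cv2.cvtColor(d['img'],cv2.COLOR_BGR2HSV)
m=cv2.inRange(hsv,(100,90,40),(125,255,255)); k=np.zeros_like(m);k[90:200,195:300]=m[90:200,195:300]
c=max(cv2.findContours(k,0,1)[0],key=cv2.contourArea); h=cv2.convexHull(c)[:,0]
P=np.array([onz(d,*p,62)[:2] for p in h],np.float32); e=cv2.fitEllipse(P); C=np.array(e[0]);print('cup',e)
w=cv2.inRange(hsv,(0,0,150),(179,60,255)); k=np.zeros_like(w);k[42:190,268:345]=w[42:190,268:345]
n,l,s,_=cv2.connectedComponentsWithStats(k); i=l[90,306] or l[100,300]; k=(l==i).astype(np.uint8)*255
print(s[i])
# spout: rows 130..187
print([(v,np.flatnonzero(k[v]).min(),np.flatnonzero(k[v]).max()) for v in range(43,190,6) if k[v].any()])
cv2.imwrite('pics/w1c.png',cv2.resize(d['img'][35:195,200:350],None,fx=3.7,fy=3.7,interpolation=cv2.INTER_CUBIC))
o=cv2.imread('pics/w1c.png')
A=onz(d,306,92,131);print('A',A)
for v in (306,92),: pass
```

```text
cup ((521.0398559570312, -2.5017333030700684), (87.75972747802734, 88.45303344726562), 54.23529815673828)
[ 279   47   60  140 4196]
[(49, np.int64(311), np.int64(322)), (55, np.int64(308), np.int64(324)), (61, np.int64(291), np.int64(324)), (67, np.int64(285), np.int64(330)), (73, np.int64(284), np.int64(333)), (79, np.int64(281), np.int64(336)), (85, np.int64(280), np.int64(338)), (91, np.int64(279), np.int64(337)), (97, np.int64(281), np.int64(336)), (103, np.int64(285), np.int64(334)), (109, np.int64(289), np.int64(330)), (115, np.int64(295), np.int64(326)), (121, np.int64(295), np.int64(311)), (127, np.int64(294), np.int64(310)), (133, np.int64(293), np.int64(309)), (139, np.int64(292), np.int64(308)), (145, np.int64(291), np.int64(307)), (151, np.int64(290), np.int64(305)), (157, np.int64(289), np.int64(304)), (163, np.int64(288), np.int64(303)), (169, np.int64(287), np.int64(302)), (175, np.int64(284), np.int64(301)), (181, np.int64(284), np.int64(300))]
A [485.23905468  70.651098   131.        ]
```

View pics/w1c.png

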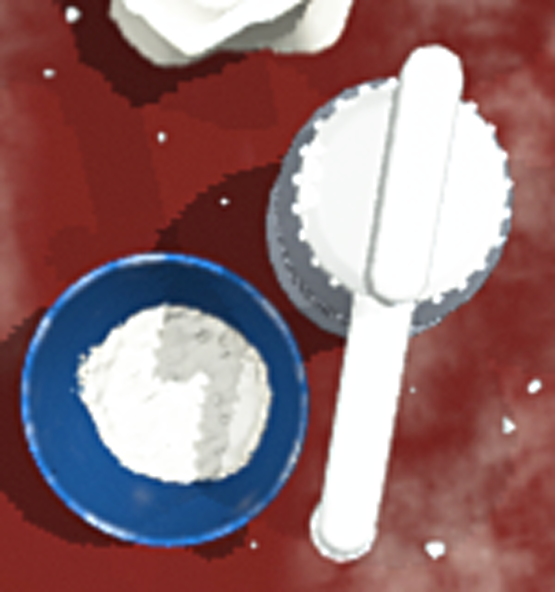

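Run:
```python
from h import *
import pickle
d=pickle.load(open('w1.pkl','rb'));T=pickle.load(open('top.pkl','rb'))
f=lambda D,x,y,z:onz(D,x,y,z)[:2]
a=f(d,318.4,47.2,157);b=f(d,308.5,115,157);print('bar',a,b,np.linalg.norm(a-b),(a+b)/2,np.arctan2(*(b-a)[::-1]))
l=f(d,279,89.5,117);r=f(d,338.5,89.5,117);print('disc',l,r,np.linalg.norm(l-r),(l+r)/2)
t=f(d,292,179,86);print('tip bottom',t)
s1=f(d,303,121,105);s2=f(d,294.5,175,105);print('arm dir',np.arctan2(*(s2-s1)[::-1]))
A=(l+r)/2; C=np.array([521,-2.5]);v=C-A;print('A->C',np.linalg.norm(v),np.arctan2(v[1],v[0]));v=t-A;print('A->tip',np.linalg.norm(v),np.arctan2(v[1],v[0]))
print('top check',f(T,158,253,117), f(T,158,251,143))
```

```text
bar [455.30989408  84.52576835] [505.55303554  67.08682111] 53.18355144415678 [480.43146481  75.80629473] -0.33408102493835773
disc [476.97016934  47.4137249 ] [488.22168588 102.20517431] 55.9347794562447 [482.59592761  74.8094496 ]
tip bottom [567.66288439  42.97850118]
arm dir -0.3487158605218459
A->C 86.32278826830644 -1.1097458371531934
A->tip 90.82728892329611 -0.35805770311787566
top check [479.80526353  72.11679569] [480.20991962  66.8067863 ]
```

Measurements agree: the bar is 53–56 mm, the spout reaches 90.8 mm, and the cup is 86 mm from the axis. The axis is at about (482,75), the bar at -0.345 and the cup at -1.11. Next I grasp and turn 0.765 rad.

Run:
```python
from h import *
import pickle
A=np.array([482,74.8]); y0=np.pi-.345
robot.move_ptp([*A,230],[np.pi,0,y0])
print(robot.move_linear([*A,125],speed=120,f_stop=8),robot.current_tcp_pos())
robot.move_gripper(0.0)
print('w',robot.current_gripper_width()*93,robot.current_finger_force(),robot.current_contact_force(),robot.current_t())
N=4
for i in range(1,N+1):
    robot.move_ptp([*A,125-.765*i/N],[np.pi,0,y0-.765*i/N])
    print(np.round(robot.current_contact_force(),1),np.round(robot.current_ft_torque(),2),robot.current_t())
robot.sleep(.3)
d=snap('wrist','w2')
robot.move_gripper(1.0)
robot.move_linear([*A,230],speed=120)
robot.move_ptp([575,30,290],[np.pi,0,2.94]); robot.sleep(.3)
d=snap('wrist','w3'); pickle.dump(d,open('w3.pkl','wb')); print(robot.current_t(),robot.current_contact_force())
cv2.imwrite('pics/w3c.png',cv2.resize(d['img'][35:195,200:350],None,fx=3.7,fy=3.7,interpolation=cv2.INTER_CUBIC))
```

```text
False [482.80626682  74.65768339 125.63438213]
w 13.951445324150546 29.977252185344696 [1.04354424 1.25065314 0.60899257] 5.65
[-0.  -0.4  1.1] [-0.13 -0.   -0.17] 5.95
[-2.6 -3.   1.8] [-0.68  0.32 -0.11] 6.25
[-3.  -4.3  2.6] [-0.94  0.55 -0.11] 6.55
[-4.4 -6.3  3.5] [-1.2   0.78 -0.04] 6.85
10.8167 [-0.49438329 -0.52779899  0.2585499 ]
```

View pics/w3c.png

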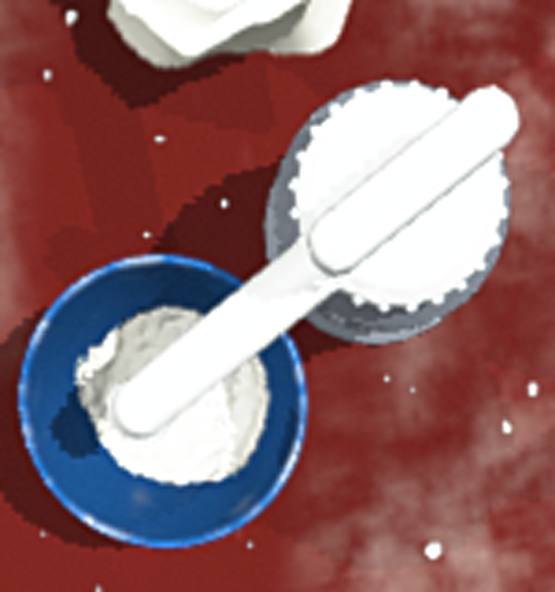

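The spout tip is at crop (140,412), inside the cup's mouth, and the cup hasn't moved. I'll check the distance.

Run:
```python
from h import *
import pickle
d=pickle.load(open('w3.pkl','rb'))
hsv=cv2.cvtColor(d['img'],cv2.COLOR_BGR2HSV)
m=cv2.inRange(hsv,(100,90,40),(125,255,255)); k=np.zeros_like(m);k[90:200,195:300]=m[90:200,195:300]
c=max(cv2.findContours(k,0,1)[0],key=cv2.contourArea); h=cv2.convexHull(c)[:,0]
e=cv2.fitEllipse(np.array([onz(d,*p,62)[:2] for p in h],np.float32));print('cup',e)
A=np.array([482.3,74.8])
for z in(86,98):
    t=onz(d,200+140/3.7,35+410/3.7,z)[:2];v=t-A;print(t,np.linalg.norm(t-e[0]),np.linalg.norm(v),np.arctan2(v[1],v[0]))
# arm axis mid points at z~104 (crop edges 300,320 ; 240,285..)
s1=onz(d,200+318/3.7,35+275/3.7,100)[:2];s2=onz(d,200+140/3.7,35+410/3.7,100)[:2];print(np.arctan2(*(s2-s1)[::-1]))
v=np.array(e[0])-A;print('cup ang',np.arctan2(v[1],v[0]))
```

```text
cup ((520.9656982421875, -2.3862459659576416), (87.84071350097656, 88.23297882080078), 13.16784381866455)
[520.64548618  -5.9794336 ] 3.607427495631312 89.41864013040068 -1.127597953985481
[520.21147184  -4.38371477] 2.1351203920442097 87.79145961416661 -1.1242694714657302
-1.1428436513530484
cup ang -1.1063967914994504
```

The spout mouth is about 4 mm from the cup's centre, the cup hasn't moved and the arm is clear, so I'm handing in.

```bash
python3 -c "
from bench import robot
print(robot.hand_in(),robot.current_t())"
```

```text
the job is handed in; nothing more can be done
the job is handed in; nothing more can be done
```

The head is screwed about 0.77 rad further clockwise and released; the wrist camera puts the spout's mouth about 4 mm from the cup's centre (20 mm allowed) with the cup not moved, and the job was handed in at about 11 s, with no verdict shown.

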